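Take the pressure cap off the camera chiller

TASK

Open the microscope camera's chiller for topping up: turn the filler cap anticlockwise to its first stop, then press it down and turn it on past the stop until it comes free, without forcing it against the stop or ramming it down. Lift the cap off and set it down (do not drop it) upright in the steel parts tray, leaving the objective lens in the tray and the small oil bottle on the bench where they stand.

Things in the scene. Friction and masses are not known exactly. Their poses are not given: they have to be found in the camera images.
- cap_wing (a point): Middle of the black grip wing on the metal filler cap, on the cap's axis. The wing is an upright bar 50 mm long (this point's x), 14 mm thick (y), 22 mm tall, standing on a skirted disc 64 mm across whose top is 11 mm below this point. z is up. The cap's lowest point (three steel lugs on a 61 mm circle) is 39 mm below this point. About 0.09 kg.
- cap: The same cap; origin on its axis at its underside. With A = cap yaw minus neck_top yaw: it starts locked, A -84 to -60 deg (wing crossways). Anticlockwise from above (A grows) it meets the first stop at A about -43 deg (3 deg either way). Pressed down it turns on; from A = -16 deg it is past the stop, at A -8 to +8 deg (wing front to back) released (the spring lifts it about 7 mm); a second stop is at A about +10 deg.
- chiller: The white chiller, origin at the centre of its underside, axes as neck_top. In its neck a spring pushes the cap up: pressing it down takes 5 N to start and 0.6 N more per mm. How deep the first stop reaches is unknown and cannot be seen: the cap must go down 2.5 to 11.5 mm to pass below it, and grounds hard 1.5 mm deeper, so feel for it: at 16 to 20 N it is grounded; ease off under 0.5 mm and turn on.
- neck: The aluminium filler neck, 30 mm tall, 50 mm across its three-part flange; origin at the centre of its foot. The cap has about 2 mm of sideways play on it and lifts clear after 35 mm. Cap and neck bear at most 35 N between them (turning against a stop, jamming sideways, grounding), which is about 0.6 N m of turning moment at a stop.
- neck_top (a point): Centre of the neck's flange top, 30 mm above the flat top of the white chiller (190 x 150 x 110 mm, fixed), 20 mm in front of that top's middle. x points to the chiller's rear (two brass hose tails; the front has grille and display), y to its left, z up. The locked cap's cap_wing is 31 mm above this point.
- tray: Fixed shallow steel parts tray, 130 mm (x) by 200 mm (y), 16 mm high, wall and floor 3 mm; origin at the centre of its underside. The objective stands in its +y half.
- tray_clear (a point): Middle of the clear half of the tray, on the tray's inner floor, at (0, -45 mm) in the tray's frame: room for the cap.
- objective_mid (a point): Middle of a loose steel microscope objective lens, 29 mm across, 48 mm tall, standing upright in the tray's +y half. To be left alone.
- oil_mid (a point): Middle of a loose amber immersion-oil bottle, 28 mm across, 65 mm tall, standing on the bench between chiller and tray. To be left alone.
Not all that is in view belongs to the job. What is shaped like the tray but turquoise is not meant. What is shaped like the cap but pink is not meant.

How it is judged:
By the outcome, as a careful person would: the job done as asked, in the order asked, and still so for the second after the job is handed in, with the robot touching nothing.
It also fails if it takes over 72 s, if anything falls off the work surface, if the arm or the gripper's body presses on something with over 40 N, if the wrist force passes 120 N, or if a joint passes its speed limit or range.

ROBOT

A 6-joint arm with a two-finger parallel gripper is mounted at the origin on the work surface. World frame = base frame: x ahead of the robot, y to its left, z up, the work surface at z = 0. Lengths are in m, angles in rad, forces in N, time in s.
With the tool pointing down it reaches from about 0.3 to 0.875 m from the base axis. Payload 6.4 kg.
Tool frame: the origin (TCP) lies midway between the tips of the shut fingers; the grasp point (between the pads) lies 19 mm behind it (ctrl.tcp_to_grasp is the distance from the TCP to the grasp point, in m); z points along the fingers, y is the direction in which the jaws open and shut (so a half turn about z gives the same grasp; the last joint's range is limited). The gripper opens to 85 mm and grips with 20 to 120 N. Pads are 22 mm wide; open, the fingers measure 114 mm over their backs; the gripper's body (76 mm by 85 mm) begins 54 mm behind the grasp point. The pads swing forward as they close: fully open they stand 13 mm farther back than shut.
Start: joints at [1.131, 0.181, 1.607, -0, 1.354, -0.206], TCP at [0.133, 0.559, 0.231] pointing down, gripper open.
Joint ranges: [-2.99, 2.99], [-0.89, 2.07], [0.3, 2.58], [-1.14, 4.28], [0, 2.63], [-3.12, 3.12]. Speed limits (rad/s): [2.57, 2.57, 3.01, 3.14, 3.14, 3.14].

INTERFACE

Orientations are given as a unit quaternion [w, x, y, z].
In Python, from bench import monitor, imaging, order, spotter, ctrl gives the robot as it stands.
- The arm moves only by the shell command python3 -m pendant 'ROWS'. ROWS is JSON, a list that holds one entry, the list of rows, each a list of 5 numbers: the shift along the world's x, y, z in mm, then the turn about the world's z in degrees, then the finger opening in mm, from 0 to 85.4. A call has 1 to 8 rows; each row shifts and turns the commanded pose from where the row before left it; what a row does not reach is not made up. A row lasts 1/8 s, in which the tool goes at most 62.5 mm and 10.7 degrees, less where a joint would pass 70% of its speed; a pose out of reach is approached as far as the arm can. A call with a gripper value outside its range is refused whole. The fingers move at their own pace and stop on an object; the grip force is fixed at half the most. Time passes only in rows, so rows that do not move let the fingers close. It gives the time, the measured TCP pose, the force and the opening at its end, in the units of the state.
- monitor.get_obs(): the state, without advancing time (a new reading comes with each control period).
- imaging.camera(name): name is "scene" or "side" or "wrist"; returns a dict with "img" (420x560x3 uint8, red, green, blue), "vfov" (degrees; the focal length in pixels is half the picture's height over the tangent of half this angle, whatever the lens; pixels are square), "cx", "cy" (the principal point, pixels), "distortion" ([k1, k2, p1, p2, k3] as OpenCV has them; the pictures are not rectified), "origin" and "orientation" of the camera in the world. Camera axes: x right, y down, z forward; pixel columns grow to the right and rows downward; lengths in m; the calibration is good to about 2 mm. A picture is of the moment at which its call begins. There is no depth.
- order.hand_in(): hands the job in, once; it reports no verdict.
Trained networks look in the newest picture that a camera, given by its name, has taken for a name from the list of things; names that differ only in an ending like _2 or _b are one class to them, and where a whole thing is asked for, a point or a joint stands for the part that bears it (a point fixed in the world has none). Each returns a list of dicts, best first, with "confidence" (0 to 1); they miss things now and then, are a little off and sometimes report something else, mostly with a low value. They report only what shows in the picture. A call takes as long as a camera call. They do not tell look-alikes from the thing itself.
- spotter.recognise(camera, thing): "at" ([x, y, z] in m, in the coordinates of the camera as it stood for that picture, good to about 4 mm: the middle of the surface that is visible of it).
- spotter.tip_of(camera, thing): "at" ([x, y, z] in m, in the coordinates of the camera as it stood for that picture, good to about 4 mm: a listed point, or the origin of a listed thing).
The state is a dict: "time_s": time; "q": joint angles; "dq": joint speeds; "joint_efforts": joint torques, N m; "eef_pos": TCP position; "eef_rot": TCP orientation; "wrist_force": force on the tool from outside, world axes, zero at the start; "torque": the same for the moment, N m; "opening": opening from 0.0 (shut) to 1.0 (fully open).
Only numpy, scipy, OpenCV 4.12 (cv2) and the standard library are available. Lean on these libraries where they do the work, as an engineer would, in place of code of your own. Each camera call takes 0.05 s, during which the arm holds its last target. There are 200 camera calls.

## Working session

There is one attempt and no reset: what is moved stays moved. The work goes in short steps, Python scripts to look and compute and a shell command to move; the robot and the scene stay as the last step left them, time stands still between calls to the robot, and variables do not carry over. Pictures are saved under pics/ and viewed, about 8 in all and at most 12, crops included, and the job is handed in when it is done.

```bash
ls; mkdir -p pics
cat > h.py <<'E'
import numpy as np, cv2
from scipy.spatial.transform import Rotation as R
from bench import monitor, imaging, order, spotter, ctrl
def rot(q): return R.from_quat([q[1],q[2],q[3],q[0]]).as_matrix()
def cam(n,save=None):
    c=imaging.camera(n)
    if save: cv2.imwrite('pics/'+save,c['img'][:,:,::-1])
    return c
def K(c):
    f=210/np.tan(np.radians(c['vfov']/2)); return np.array([[f,0,c['cx']],[0,f,c['cy']],[0,0,1.]])
def world(c,p): return np.array(c['origin'])+rot(c['orientation'])@np.array(p)
def proj(c,P):
    Rm=rot(c['orientation']).T; t=-Rm@np.array(c['origin'])
    return cv2.projectPoints(np.array(P,float).reshape(-1,1,3),cv2.Rodrigues(Rm)[0],t,K(c),np.array(c['distortion'],float))[0].reshape(-1,2)
def onplane(c,uv,z):
    p=cv2.undistortPoints(np.array(uv,float).reshape(-1,1,2),K(c),np.array(c['distortion'],float)).reshape(-1,2)
    d=np.c_[p,np.ones(len(p))]@rot(c['orientation']).T; o=np.array(c['origin'])
    return o+d*((z-o[2])/d[:,2])[:,None]
E
python3 - <<'E'
from h import *
np.set_printoptions(precision=4,suppress=True)
s=monitor.get_obs(); print(s['time_s'],s['eef_pos'],s['eef_rot'],s['wrist_force'],ctrl.tcp_to_grasp)
ims=[]
for n in['scene','side','wrist']:
    c=cam(n,n+'0.png'); print(n,np.array(c['origin']),np.round(c['vfov'],1))
    for t in['cap_wing','cap','neck_top','chiller','tray','tray_clear','objective_mid','oil_mid']:
        for d in spotter.tip_of(n,t)[:3]:
            w=world(c,d['at']); print(' ',t,round(d['confidence'],2),w,proj(c,[w])[0].round())
E
```

```text
pics
0.0 [0.133  0.5589 0.2304] [-0.0003  0.1166  0.9932 -0.0008] [ 0.2923  0.8444 -1.0233] 0.0187
scene [ 1.1228 -0.1946  0.6754] 54.8
  cap_wing 0.98 [ 0.5042 -0.3506  0.0407] [134. 298.]
  cap_wing 0.69 [ 0.5063 -0.216   0.172 ] [189. 239.]
  cap 0.92 [ 0.5048 -0.3584 -0.0012] [134. 312.]
  cap 0.72 [ 0.5004 -0.2087  0.1342] [195. 251.]
  cap 0.58 [ 0.5056 -0.216   0.142 ] [191. 251.]
  neck_top 0.92 [ 0.5022 -0.2146  0.1392] [192. 250.]
  chiller 0.89 [ 0.5226 -0.212   0.0048] [203. 303.]
  chiller 0.43 [0.5608 0.1192 0.0013] [353. 287.]
  tray 0.98 [0.552  0.1609 0.0026] [369. 280.]
  tray 0.76 [ 0.2393 -0.2757  0.0013] [167. 229.]
  tray_clear 0.96 [0.5621 0.1182 0.0004] [353. 287.]
  tray_clear 0.71 [ 0.2457 -0.3169  0.0012] [152. 233.]
  objective_mid 0.71 [0.5457 0.2297 0.0293] [397. 264.]
  objective_mid 0.57 [ 0.523  -0.2115  0.0034] [203. 303.]
  oil_mid 0.79 [ 0.5798 -0.0067  0.03  ] [303. 296.]
side [ 0.2068 -0.5726  0.8012] 55.1
  cap_wing 0.56 [ 0.5039 -0.2109  0.176 ] [356. 252.]
  cap 0.84 [ 0.5025 -0.3525  0.004 ] [379. 354.]
  cap 0.64 [ 0.5007 -0.2126  0.1324] [352. 267.]
  neck_top 0.9 [ 0.5032 -0.2108  0.143 ] [354. 262.]
  chiller 0.56 [ 0.527  -0.2128  0.0073] [356. 294.]
  tray 0.74 [0.5462 0.1628 0.0022] [295. 185.]
  tray 0.74 [ 0.2405 -0.2775  0.0033] [245. 372.]
  tray 0.4 [ 0.5013 -0.2148  0.1333] [353. 267.]
  tray_clear 0.66 [ 0.2471 -0.3231  0.0047] [256. 392.]
  tray_clear 0.56 [0.5599 0.1201 0.0027] [306. 193.]
  objective_mid 0.58 [ 0.5005 -0.2135  0.1337] [353. 267.]
  objective_mid 0.4 [0.5469 0.2297 0.0244] [286. 164.]
  oil_mid 0.62 [ 0.5765 -0.0082  0.0275] [334. 218.]
wrist [0.0627 0.5762 0.3742] 65.6
```

View pics/scene0.png

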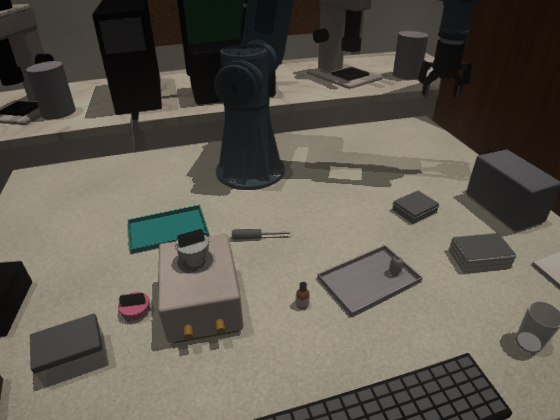

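View pics/side0.png

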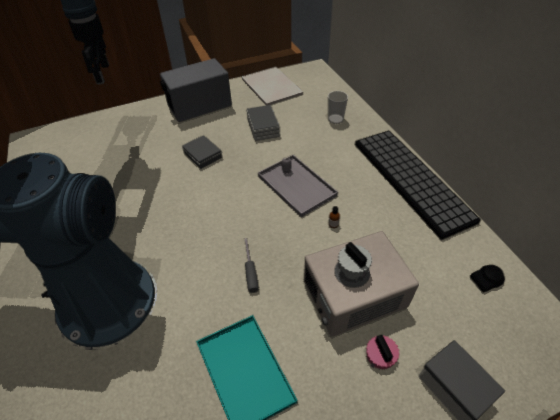

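The pictures match the networks: the steel tray is at scene (369,280), the metal cap on the chiller at (190,240) and the oil bottle at (303,296). The pink cap (134,300) and turquoise tray (167,229) are decoys. I'll move above the cap for a close look.

```bash
python3 -m pendant '[[[38,-48,5,-3.5,85],[38,-48,5,-3.5,85],[38,-48,5,-3.5,85],[38,-48,5,-3.5,85],[38,-48,5,-3.5,85],[38,-48,5,-3.5,85],[38,-48,5,-3.5,85],[38,-48,5,-3.5,85]]]'
python3 -m pendant '[[[8,-48,5,-3.5,85],[8,-48,5,-3.5,85],[8,-48,5,-3.5,85],[8,-48,5,-3.5,85],[8,-48,5,-3.5,85],[8,-48,5,-3.5,85],[8,-48,5,-3.5,85],[0,0,0,0,85]]]'
cat > look.py <<'E'
from h import *
import sys
np.set_printoptions(precision=4,suppress=True)
s=monitor.get_obs(); Rm=rot(s['eef_rot'])
print(s['time_s'],s['eef_pos'],'jaw yaw',np.degrees(np.arctan2(Rm[1,1],Rm[0,1])),'tilt',Rm[:,2],s['wrist_force'],s['torque'],s['opening'],s['q'])
tag=sys.argv[1]
for n in sys.argv[2].split(','):
    c=cam(n,n+tag+'.png'); print(n,np.array(c['origin']))
    for t in sys.argv[3].split(','):
        for d in spotter.tip_of(n,t)[:2]:
            w=world(c,d['at']); print(' ',t,round(d['confidence'],2),w,proj(c,[w])[0].round())
E
python3 look.py 1 wrist,scene,side cap_wing,neck_top,cap,chiller
```

```text
time_s: 2.35
eef_pos: [0.4383, 0.1736, 0.2719]
eef_rot: [0.0, 0.354, 0.935, 0.0]
wrist_force: [0.6, 0.3, -0.3]
opening: 0.995
time_s: 3.35
eef_pos: [0.4934, -0.1637, 0.3064]
eef_rot: [0.0, 0.546, 0.838, -0.0]
wrist_force: [1.1, 0.7, -0.7]
opening: 1.0
3.35 [ 0.4934 -0.1637  0.3064] jaw yaw 23.84371572197932 tilt [ 0.0003 -0.0008 -1.    ] [ 1.0502  0.7373 -0.71  ] [ 0.0044  0.0271 -0.0075] 1.00007677100702 [-0.5486  0.0002  1.6504 -0.0005  1.4903 -0.9647]
wrist [ 0.4644 -0.0967  0.4493]
  cap_wing 0.74 [ 0.5017 -0.3545  0.0415] [230. 292.]
  cap_wing 0.62 [ 0.5017 -0.2107  0.1776] [267. 245.]
  cap 0.8 [ 0.5045 -0.3535 -0.0005] [236. 277.]
  cap 0.62 [ 0.5027 -0.2115  0.1369] [269. 230.]
  chiller 0.56 [ 0.5228 -0.2094  0.0015] [285. 200.]
  chiller 0.5 [ 0.5747 -0.0057  0.0334] [396.  73.]
scene [ 1.1228 -0.1946  0.6754]
  cap_wing 0.93 [ 0.5064 -0.353   0.041 ] [132. 299.]
  cap_wing 0.8 [ 0.505  -0.213   0.1731] [190. 238.]
  neck_top 0.85 [ 0.5023 -0.2124  0.1429] [193. 249.]
  neck_top 0.56 [ 0.559   0.1178 -0.0004] [352. 287.]
  cap 0.86 [ 0.4991 -0.2083  0.1406] [195. 248.]
  cap 0.86 [ 0.504  -0.3583 -0.0002] [134. 311.]
  chiller 0.66 [ 0.5227 -0.212   0.0028] [203. 304.]
side [ 0.2068 -0.5726  0.8012]
  cap_wing 0.7 [ 0.5022 -0.2089  0.1738] [355. 253.]
  cap_wing 0.68 [ 0.5038 -0.3515  0.0392] [383. 347.]
  neck_top 0.72 [ 0.5007 -0.2107  0.1437] [353. 263.]
  cap 0.88 [ 0.5001 -0.3541 -0.0023] [378. 357.]
  chiller 0.96 [ 0.526  -0.2111  0.0041] [355. 294.]
```

View pics/wrist1.png

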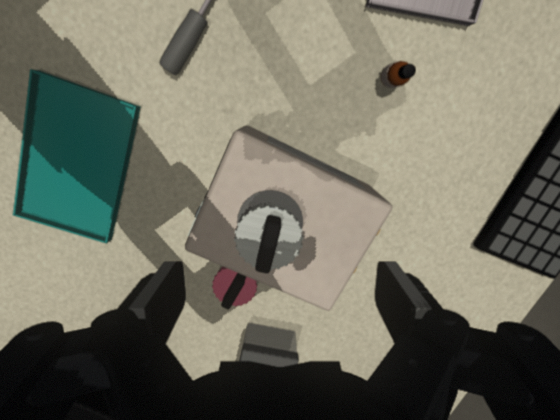

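The wing lies near (267,245) in the wrist view, on the chiller top (corners 240,128; 391,205; 330,308; 188,250). Next I'll fit the wing box to the dark mask and get the chiller yaw from those corners.

```bash
cat > wing.py <<'E'
from h import *
from scipy.optimize import minimize
np.set_printoptions(precision=4,suppress=True)
def fit(c,x0,z,box,thr=60):
    g=c['img'].max(2); m=np.zeros_like(g); x,y,X,Y=box; m[y:Y,x:X]=g[y:Y,x:X]<thr
    n,l,st,_=cv2.connectedComponentsWithStats(m); k=1+st[1:,4].argmax(); m=(l==k).astype(np.uint8)
    B=np.array([[a*.025,b*.007,d*.011] for a in(-1,1) for b in(-1,1) for d in(-1,1)])
    def hull(p):
        C,S=np.cos(p[2]),np.sin(p[2]); P=B@np.array([[C,S,0],[-S,C,0],[0,0,1]])+[p[0],p[1],z]
        return cv2.convexHull(proj(c,P).astype(np.float32))
    def cost(q):
        p=[q[0]/100,q[1]/100,q[2]/5]
        im=np.zeros_like(m); cv2.fillPoly(im,[np.round(hull(p)*16).astype(np.int32)],1,shift=4)
        return 1-(im&m).sum()/max(1,(im|m).sum())
    best=min((minimize(cost,[x0[0]*100,x0[1]*100,a*5],method='Nelder-Mead',options=dict(initial_simplex=np.array([x0[0]*100,x0[1]*100,a*5])+np.array([[0,0,0],[.5,0,0],[0,.5,0],[0,0,1]]))) for a in np.radians([x0[2]-25,x0[2],x0[2]+25])),key=lambda r:r.fun)
    q=best.x; return q[0]/100,q[1]/100,np.degrees(q[2]/5),1-best.fun
if __name__=='__main__':
    c=cam('wrist'); w=onplane(c,[(273,218),(262,270)],.182); print(w)
    v=w[0]-w[1]; a=np.degrees(np.arctan2(v[1],v[0])); print('wing yaw rough',a)
    for t in(45,60,75): print(fit(c,(.503,-.211,a),.172,(235,195,295,285),t))
    k=onplane(c,[(240,128),(391,205),(330,308),(188,250)],.11); print(k,k.mean(0))
    for i in range(4):
        e=k[(i+1)%4]-k[i]; print(np.linalg.norm(e),np.degrees(np.arctan2(e[1],e[0])))
E
python3 wing.py
```

```text
[[ 0.4961 -0.1799  0.182 ]
 [ 0.5072 -0.2297  0.182 ]]
wing yaw rough 102.48417466990244
(np.float64(0.5031790226213962), np.float64(-0.21246164251123353), np.float64(103.59669992400083), np.float64(0.8356854838709677))
(np.float64(0.5028418294037462), np.float64(-0.2107398376169109), np.float64(102.43818816925541), np.float64(0.8861138861138861))
(np.float64(0.5031994020142899), np.float64(-0.21272348715385725), np.float64(101.05907979849201), np.float64(0.9204322200392927))
[[ 0.4354 -0.1286  0.11  ]
 [ 0.6156 -0.1371  0.11  ]
 [ 0.6131 -0.2794  0.11  ]
 [ 0.4324 -0.2774  0.11  ]] [ 0.5241 -0.2056  0.11  ]
0.18036670036111363 -2.713708992357926
0.14227740392249885 -91.00751585076434
0.18064346787323785 179.37992628216824
0.14886963868046482 88.85677677839955
```

```bash
python3 -m pendant '[[[5,-24,-25,-6,85],[4.7,-24.3,-35,-6,85],[0,0,-30,0,85],[0,0,0,0,85],[0,0,0,0,85]]]'
cat > w2.py <<'E'
from wing import *
import sys
s=monitor.get_obs(); Rm=rot(s['eef_rot']); j=np.degrees(np.arctan2(Rm[1,1],Rm[0,1]))
print(s['eef_pos'],'jaw',j); c=cam('wrist',sys.argv[1]); z=float(sys.argv[2])
u=proj(c,[[.503,-.212,z]])[0].astype(int); print(u)
b=(u[0]-50,u[1]-75,u[0]+50,u[1]+75)
for t in(45,60,75): print(np.array(fit(c,(.503,-.212,j+90),z,b,t)))
E
python3 w2.py wrist2.png .172
```

```text
time_s: 4.78
eef_pos: [0.5035, -0.2091, 0.2176]
eef_rot: [0.001, 0.628, 0.778, 0.0]
wrist_force: [0.3, -0.6, 0.4]
opening: 0.994
[ 0.5035 -0.2091  0.2176] jaw 12.122022790891084
[276 234]
[  0.5028  -0.2119 101.3644   0.8646]
[  0.5031  -0.2121 100.6887   0.8985]
[  0.5028  -0.2112 101.5964   0.9091]
```

View pics/wrist2.png

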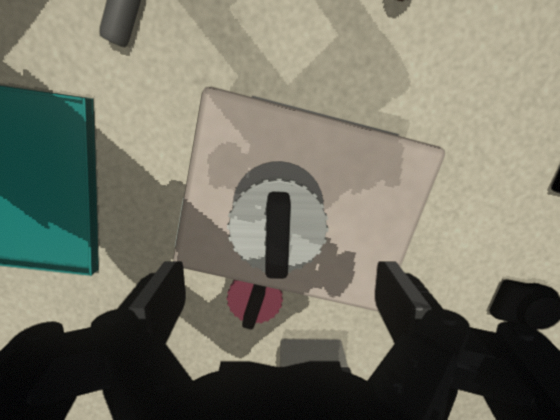

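```bash
python3 -m pendant '[[[-0.5,-2.7,-20,-1,85],[0,0,-20,0,85],[0,0,-13.5,0,85],[0,0,0,0,85],[0,0,0,0,85]]]'
python3 -m pendant '[[[0,0,0,0,40],[0,0,0,0,25],[0,0,0,0,14],[0,0,0,0,5],[0,0,0,0,0],[0,0,0,0,0],[0,0,0,0,0],[0,0,0,0,0]]]'; python3 look.py 3 side cap_wing
python3 - <<'E'
from h import *
c=cam('wrist')
E
```

```text
time_s: 5.45
eef_pos: [0.503, -0.212, 0.1639]
eef_rot: [0.001, 0.635, 0.772, 0.0]
wrist_force: [-0.2, -0.8, 0.6]
opening: 0.999
time_s: 6.45
eef_pos: [0.5024, -0.2117, 0.1629]
eef_rot: [0.0, 0.635, 0.772, -0.0]
wrist_force: [-2.2, 0.1, 4.4]
opening: 0.151
6.45 [ 0.5024 -0.2117  0.1629] jaw yaw 11.10722990795576 tilt [ 0.0001 -0.0002 -1.    ] [-2.1772  0.0925  4.4426] [0.0351 0.3621 0.002 ] 0.15141194591487586 [-0.6165  0.1869  1.7459 -0.0002  1.2086 -0.8103]
side [ 0.2068 -0.5726  0.8012]
  cap_wing 0.81 [ 0.5037 -0.3559  0.039 ] [384. 349.]
  cap_wing 0.67 [ 0.4986 -0.2097  0.1728] [353. 254.]
```

```bash
cat > st.py <<'E'
from h import *
s=monitor.get_obs(); Rm=rot(s['eef_rot']); print('jaw %.2f'%np.degrees(np.arctan2(Rm[1,1],Rm[0,1])),'A~%.1f'%(np.degrees(np.arctan2(Rm[1,1],Rm[0,1]))-90+1.5),np.round(s['eef_pos'],4),'F',np.round(s['wrist_force'],2),'T',np.round(s['torque'],3),'op %.3f'%s['opening'],s['time_s'])
E
python3 -m pendant '[[[0,0,0,3,0],[0,0,0,3,0],[0,0,0,0,0],[0,0,0,0,0]]]'; python3 st.py
python3 -m pendant '[[[0,0,0,4,0],[0,0,0,4,0],[0,0,0,4,0],[0,0,0,0,0]]]'; python3 st.py
python3 -m pendant '[[[0,0,0,4,0],[0,0,0,4,0],[0,0,0,0,0],[0,0,0,0,0]]]'; python3 st.py
```

```text
time_s: 7.1
eef_pos: [0.5028, -0.2117, 0.163]
eef_rot: [0.0, 0.594, 0.804, 0.0]
wrist_force: [-0.0, -0.0, 4.2]
opening: 0.159
jaw 17.05 A~-71.4 [ 0.5028 -0.2117  0.163 ] F [-0.03 -0.    4.22] T [ 0.023 -0.111 -0.006] op 0.159 7.1
time_s: 7.6
eef_pos: [0.5027, -0.2117, 0.1629]
eef_rot: [0.0, 0.507, 0.862, 0.0]
wrist_force: [0.3, 0.7, 4.9]
opening: 0.153
jaw 29.04 A~-59.5 [ 0.5027 -0.2117  0.1629] F [0.29 0.68 4.87] T [ 0.042 -0.157 -0.009] op 0.153 7.6
time_s: 8.1
eef_pos: [0.5026, -0.2115, 0.1629]
eef_rot: [0.0, 0.446, 0.895, 0.0]
wrist_force: [1.0, 0.7, 4.9]
opening: 0.15
jaw 36.98 A~-51.5 [ 0.5026 -0.2115  0.1629] F [1.01 0.74 4.91] T [ 0.264 -0.239 -0.034] op 0.150 8.1
```

```bash
python3 -m pendant '[[[0,0,0,2,0],[0,0,0,1.5,0],[0,0,0,0,0]]]' >/dev/null; python3 st.py
python3 -m pendant '[[[0,0,0,1,0],[0,0,0,0,0]]]'>/dev/null; python3 st.py
python3 -m pendant '[[[0,0,0,1,0],[0,0,0,0,0]]]'>/dev/null; python3 st.py
```

```text
jaw 40.62 A~-47.9 [ 0.5025 -0.2116  0.1628] F [0.97 1.16 4.26] T [ 0.269 -0.265 -0.027] op 0.146 8.475
jaw 41.61 A~-46.9 [ 0.5024 -0.2116  0.1628] F [1.57 1.94 3.91] T [ 0.234 -0.289 -0.008] op 0.153 8.725
jaw 42.62 A~-45.9 [ 0.5024 -0.2116  0.1628] F [0.52 1.96 4.01] T [ 0.295 -0.278  0.009] op 0.152 8.975
```

```bash
for i in 1; do python3 -m pendant '[[[0,0,0,1,0],[0,0,0,0,0]]]'>/dev/null; python3 st.py; done
python3 -m pendant '[[[0,0,0,0.7,0],[0,0,0,0,0]]]'>/dev/null; python3 st.py
```

```text
jaw 43.62 A~-44.9 [ 0.5024 -0.2116  0.1628] F [1.96 1.52 3.98] T [ 0.201 -0.276  0.023] op 0.149 9.225
jaw 44.32 A~-44.2 [ 0.5023 -0.2116  0.1628] F [ 0.57 -0.14  3.97] T [ 0.216 -0.217 -0.003] op 0.149 9.475
```

```bash
python3 -m pendant '[[[0,0,0,0.7,0],[0,0,0,0,0]]]'>/dev/null; python3 st.py
python3 -m pendant '[[[0,0,0,0.7,0],[0,0,0,0,0]]]'>/dev/null; python3 st.py
```

```text
jaw 45.01 A~-43.5 [ 0.5023 -0.2117  0.1628] F [0.22 0.72 3.22] T [ 0.177 -0.156  0.056] op 0.148 9.725
jaw 45.71 A~-42.8 [ 0.5023 -0.2117  0.1628] F [0.51 1.18 3.77] T [ 0.121 -0.101 -0.03 ] op 0.151 9.975
```

```bash
python3 -m pendant '[[[0,0,0,0.7,0],[0,0,0,0,0]]]'>/dev/null; python3 st.py
python3 -m pendant '[[[0,0,0,0.7,0],[0,0,0,0,0]]]'>/dev/null; python3 st.py
python3 -m pendant '[[[0,0,0,0.5,0],[0,0,0,0,0]]]'>/dev/null; python3 st.py
```

```text
jaw 46.42 A~-42.1 [ 0.5024 -0.2117  0.1628] F [0.51 0.18 3.9 ] T [ 0.079 -0.186 -0.047] op 0.144 10.225
jaw 47.11 A~-41.4 [ 0.5025 -0.2117  0.1628] F [1.71 0.75 2.77] T [ 0.028 -0.254 -0.149] op 0.151 10.475
jaw 47.61 A~-40.9 [ 0.5025 -0.2116  0.1628] F [2.69 0.88 3.68] T [ 0.107 -0.473 -0.213] op 0.148 10.725
```

The cap is at the first stop: the moment rose to -0.21 N m. I'll ease back slightly and press down while feeling the force.

```bash
python3 -m pendant '[[[0,0,0,-1.6,0],[0,0,0,0,0]]]'>/dev/null; python3 st.py
python3 -m pendant '[[[0,0,-0.7,0,0],[0,0,0,0,0]]]'>/dev/null; python3 st.py
python3 -m pendant '[[[0,0,-0.7,0,0],[0,0,0,0,0]]]'>/dev/null; python3 st.py
python3 -m pendant '[[[0,0,-0.7,0,0],[0,0,0,0,0]]]'>/dev/null; python3 st.py
```

```text
jaw 45.97 A~-42.5 [ 0.5024 -0.2117  0.1628] F [ 2.21 -0.18  3.19] T [ 0.048 -0.36   0.005] op 0.149 10.975
jaw 46.01 A~-42.5 [ 0.5025 -0.2117  0.1622] F [1.75 0.62 4.12] T [ 0.055 -0.274 -0.047] op 0.148 11.225
jaw 46.01 A~-42.5 [ 0.5025 -0.2117  0.1615] F [1.35 0.56 4.68] T [ 0.081 -0.284 -0.078] op 0.148 11.475
jaw 46.01 A~-42.5 [ 0.5024 -0.2117  0.1608] F [ 1.06 -0.4   4.84] T [ 0.144 -0.282  0.011] op 0.152 11.725
```

```bash
for_() { :; }
python3 -m pendant '[[[0,0,-0.5,0,0],[0,0,0,0,0]]]'>/dev/null; python3 st.py
python3 -m pendant '[[[0,0,-0.5,0,0],[0,0,0,0,0]]]'>/dev/null; python3 st.py
python3 -m pendant '[[[0,0,-0.5,0,0],[0,0,0,0,0]]]'>/dev/null; python3 st.py
```

```text
jaw 46.01 A~-42.5 [ 0.5024 -0.2117  0.1604] F [0.73 0.24 4.86] T [ 0.148 -0.257  0.01 ] op 0.153 11.975
jaw 46.01 A~-42.5 [ 0.5025 -0.2117  0.1599] F [0.98 0.27 5.87] T [ 0.135 -0.217 -0.071] op 0.146 12.225
jaw 46.01 A~-42.5 [ 0.5025 -0.2117  0.1595] F [1.16 0.61 6.61] T [ 0.158 -0.219 -0.038] op 0.147 12.475
```

```bash
python3 -m pendant '[[[0,0,-0.5,0,0],[0,0,0,0,0]]]'>/dev/null; python3 st.py
python3 -m pendant '[[[0,0,-0.5,0,0],[0,0,0,0,0]]]'>/dev/null; python3 st.py
```

```text
jaw 46.00 A~-42.5 [ 0.5025 -0.2117  0.159 ] F [0.67 0.51 5.97] T [ 0.132 -0.156 -0.075] op 0.148 12.725
jaw 46.01 A~-42.5 [ 0.5025 -0.2117  0.1586] F [1.   0.62 5.9 ] T [ 0.154 -0.227 -0.04 ] op 0.150 12.975
```

```bash
python3 -m pendant '[[[0,0,-0.5,0,0],[0,0,0,0,0]]]'>/dev/null; python3 st.py
python3 -m pendant '[[[0,0,-0.5,0,0],[0,0,0,0,0]]]'>/dev/null; python3 st.py
python3 -m pendant '[[[0,0,-0.5,0,0],[0,0,0,0,0]]]'>/dev/null; python3 st.py
```

```text
jaw 46.01 A~-42.5 [ 0.5025 -0.2117  0.1581] F [1.   0.96 6.46] T [ 0.183 -0.13  -0.046] op 0.147 13.225
jaw 46.01 A~-42.5 [ 0.5025 -0.2117  0.1577] F [1.02 1.47 7.09] T [ 0.173 -0.136 -0.017] op 0.153 13.475
jaw 46.01 A~-42.5 [ 0.5025 -0.2117  0.1572] F [-0.27  1.07  7.86] T [ 0.246 -0.079 -0.051] op 0.150 13.725
```

```bash
python3 -m pendant '[[[0,0,-0.5,0,0],[0,0,0,0,0]]]'>/dev/null; python3 st.py
python3 -m pendant '[[[0,0,-0.5,0,0],[0,0,0,0,0]]]'>/dev/null; python3 st.py
```

```text
jaw 46.01 A~-42.5 [ 0.5025 -0.2117  0.1567] F [1.25 0.3  9.  ] T [ 0.257 -0.052 -0.025] op 0.152 13.975
jaw 46.01 A~-42.5 [ 0.5025 -0.2117  0.1562] F [-0.31  1.84  7.79] T [ 0.236 -0.093 -0.055] op 0.150 14.225
```

```bash
python3 -m pendant '[[[0,0,-0.5,0,0],[0,0,0,0,0]]]'>/dev/null; python3 st.py
python3 -m pendant '[[[0,0,-0.5,0,0],[0,0,0,0,0]]]'>/dev/null; python3 st.py
python3 -m pendant '[[[0,0,-0.5,0,0],[0,0,0,0,0]]]'>/dev/null; python3 st.py
```

```text
jaw 46.01 A~-42.5 [ 0.5025 -0.2117  0.1558] F [0.5  1.66 8.41] T [ 0.264 -0.031 -0.051] op 0.150 14.475
jaw 46.01 A~-42.5 [ 0.5025 -0.2117  0.1553] F [0.35 1.22 8.69] T [ 0.285  0.022 -0.047] op 0.147 14.725
jaw 46.01 A~-42.5 [ 0.5025 -0.2117  0.1549] F [0.56 2.14 8.72] T [ 0.306 -0.016 -0.055] op 0.150 14.975
```

```bash
python3 -m pendant '[[[0,0,-0.5,0,0],[0,0,0,0,0]]]'>/dev/null; python3 st.py
python3 -m pendant '[[[0,0,-0.5,0,0],[0,0,0,0,0]]]'>/dev/null; python3 st.py
```

```text
jaw 46.01 A~-42.5 [ 0.5025 -0.2117  0.1544] F [-0.08  0.91  8.79] T [0.25  0.042 0.019] op 0.146 15.225
jaw 46.02 A~-42.5 [ 0.5025 -0.2117  0.1539] F [0.02 1.67 9.17] T [ 0.275  0.019 -0.005] op 0.152 15.475
```

Depth is about 8.9 mm and the force still follows the spring. I'll keep going.

```bash
python3 -m pendant '[[[0,0,-0.5,0,0],[0,0,0,0,0]]]'>/dev/null; python3 st.py
python3 -m pendant '[[[0,0,-0.5,0,0],[0,0,0,0,0]]]'>/dev/null; python3 st.py
```

```text
jaw 46.01 A~-42.5 [ 0.5025 -0.2117  0.1534] F [0.27 0.38 9.  ] T [ 0.3    0.063 -0.011] op 0.150 15.725
jaw 46.01 A~-42.5 [ 0.5025 -0.2117  0.153 ] F [-0.14  0.91 10.19] T [0.304 0.027 0.03 ] op 0.151 15.975
```

```bash
python3 -m pendant '[[[0,0,-0.5,0,0],[0,0,0,0,0]]]'>/dev/null; python3 st.py
python3 -m pendant '[[[0,0,-0.5,0,0],[0,0,0,0,0]]]'>/dev/null; python3 st.py
```

```text
jaw 46.02 A~-42.5 [ 0.5025 -0.2117  0.1526] F [-0.52  1.14 10.47] T [ 0.342  0.097 -0.039] op 0.147 16.225
jaw 46.02 A~-42.5 [ 0.5025 -0.2117  0.1523] F [-1.07  1.95 12.47] T [ 0.364  0.169 -0.035] op 0.146 16.475
```

```bash
python3 -m pendant '[[[0,0,-0.4,0,0],[0,0,0,0,0]]]'>/dev/null; python3 st.py
python3 -m pendant '[[[0,0,-0.4,0,0],[0,0,0,0,0]]]'>/dev/null; python3 st.py
```

```text
jaw 46.02 A~-42.5 [ 0.5025 -0.2118  0.1523] F [-2.21  2.94 14.37] T [ 0.438  0.39  -0.059] op 0.152 16.725
jaw 46.02 A~-42.5 [ 0.5026 -0.2117  0.1522] F [-2.87  2.82 16.39] T [0.582 0.57  0.034] op 0.146 16.975
```

```bash
python3 -m pendant '[[[0,0,0.9,0,0],[0,0,0,0,0]]]'>/dev/null; python3 st.py
```

```text
jaw 46.02 A~-42.5 [ 0.5025 -0.2117  0.1523] F [-0.9   1.99  9.64] T [0.373 0.063 0.016] op 0.149 17.225
```

```bash
python3 -m pendant '[[[0,0,0.1,2,0],[0,0,0,0,0]]]'>/dev/null; python3 st.py
python3 -m pendant '[[[0,0,0,1,0],[0,0,0,0,0]]]'>/dev/null; python3 st.py
python3 -m pendant '[[[0,0,0,1.5,0],[0,0,0,0,0]]]'>/dev/null; python3 st.py
```

```text
jaw 48.04 A~-40.5 [ 0.5026 -0.2118  0.1523] F [-0.51  1.42  9.97] T [0.262 0.105 0.016] op 0.144 17.475
jaw 49.03 A~-39.5 [ 0.5026 -0.2118  0.1523] F [-0.77  1.56 10.01] T [0.243 0.109 0.018] op 0.153 17.725
jaw 50.53 A~-38.0 [ 0.5026 -0.2119  0.1524] F [-0.83  0.81 11.16] T [ 0.225  0.081 -0.023] op 0.153 17.975
```

Past the stop, with no moment resisting. Turning on in small steps.

```bash
python3 -m pendant '[[[0,0,0,2,0],[0,0,0,2,0],[0,0,0,0,0]]]'>/dev/null; python3 st.py
python3 -m pendant '[[[0,0,0,2,0],[0,0,0,2,0],[0,0,0,0,0]]]'>/dev/null; python3 st.py
```

```text
jaw 54.54 A~-34.0 [ 0.5027 -0.212   0.1524] F [-0.82  0.7   9.82] T [0.193 0.014 0.002] op 0.147 18.35
jaw 58.54 A~-30.0 [ 0.5028 -0.2121  0.1525] F [-0.71  1.21  9.81] T [ 0.123 -0.007  0.02 ] op 0.152 18.725
```

```bash
python3 -m pendant '[[[0,0,0,2,0],[0,0,0,2,0],[0,0,0,2,0],[0,0,0,0,0]]]'>/dev/null; python3 st.py
python3 -m pendant '[[[0,0,0,2,0],[0,0,0,2,0],[0,0,0,2,0],[0,0,0,0,0]]]'>/dev/null; python3 st.py
```

```text
jaw 64.53 A~-24.0 [ 0.5028 -0.2122  0.1525] F [ 0.5   0.24 10.1 ] T [ 0.1   -0.044  0.009] op 0.152 19.225
jaw 70.53 A~-18.0 [ 0.5031 -0.2118  0.1526] F [ 1.53  2.03 10.33] T [ 0.35  -0.226 -0.066] op 0.149 19.725
```

```bash
python3 -m pendant '[[[0,0,0,2,0],[0,0,0,2,0],[0,0,0,2,0],[0,0,0,0,0]]]'>/dev/null; python3 st.py
python3 -m pendant '[[[0,0,0,2,0],[0,0,0,2,0],[0,0,0,2,0],[0,0,0,0,0]]]'>/dev/null; python3 st.py
python3 -m pendant '[[[0,0,0,2,0],[0,0,0,2,0],[0,0,0,1,0],[0,0,0,0,0]]]'>/dev/null; python3 st.py
```

```text
jaw 76.54 A~-12.0 [ 0.503  -0.2115  0.1524] F [ 1.84  2.09 11.13] T [ 0.56  -0.132  0.   ] op 0.149 20.225
jaw 82.54 A~-6.0 [ 0.5029 -0.2114  0.1524] F [ 0.37  3.65 10.58] T [ 0.575 -0.196  0.038] op 0.148 20.725
jaw 87.53 A~-1.0 [ 0.5028 -0.2114  0.1523] F [0.87 2.85 9.9 ] T [ 0.543 -0.082  0.003] op 0.147 21.225
```

Now ease up slowly and check that it comes free.

```bash
python3 -m pendant '[[[0,0,2,0,0],[0,0,2,0,0],[0,0,2,0,0],[0,0,0,0,0]]]'>/dev/null; python3 st.py
python3 -m pendant '[[[0,0,2,0,0],[0,0,2,0,0],[0,0,2,0,0],[0,0,0,0,0]]]'>/dev/null; python3 st.py
python3 -m pendant '[[[0,0,1.5,0,0],[0,0,1.5,0,0],[0,0,0,0,0]]]'>/dev/null; python3 st.py
```

```text
jaw 87.52 A~-1.0 [ 0.5027 -0.2114  0.158 ] F [1.42 1.92 7.61] T [ 0.417 -0.28   0.009] op 0.152 21.725
jaw 87.51 A~-1.0 [ 0.5023 -0.2115  0.1633] F [1.71 1.29 3.86] T [ 0.275 -0.302  0.028] op 0.145 22.225
jaw 87.50 A~-1.0 [ 0.502  -0.2116  0.1661] F [1.09 0.53 2.5 ] T [ 0.075 -0.134  0.016] op 0.147 22.6
```

```bash
python3 -m pendant '[[[0,0,2,0,0],[0,0,2,0,0],[0,0,0,0,0]]]'>/dev/null; python3 st.py
python3 -m pendant '[[[0,0,3,0,0],[0,0,4,0,0],[0,0,4,0,0],[0,0,0,0,0]]]'>/dev/null; python3 st.py
python3 -m pendant '[[[0,0,5,0,0],[0,0,6,0,0],[0,0,6,0,0],[0,0,6,0,0],[0,0,0,0,0]]]'>/dev/null; python3 st.py
```

```text
jaw 87.50 A~-1.0 [ 0.502  -0.2116  0.1701] F [-0.61  0.62 -1.33] T [ 0.021 -0.029 -0.037] op 0.147 22.975
jaw 87.51 A~-1.0 [ 0.5027 -0.2118  0.1819] F [ 0.3   0.36 -0.86] T [-0.033 -0.029 -0.002] op 0.152 23.475
jaw 87.51 A~-1.0 [ 0.5028 -0.2118  0.2052] F [-0.12  0.32 -1.32] T [ 0.037 -0.022  0.04 ] op 0.148 24.1
```

```bash
python3 -m pendant '[[[0,0,20,0,0],[0,0,30,0,0],[5,25,0,0,0],[10,55,0,0,0],[10,55,0,0,0],[10,55,0,0,0],[10,55,0,0,0],[5,30,0,0,0]]]'>/dev/null; 
python3 -m pendant '[[[4,28,0,0,0],[0,0,0,0,0],[0,0,0,0,0],[0,0,0,0,0]]]'>/dev/null; python3 st.py
python3 look.py 5 wrist,scene,side tray,tray_clear,objective_mid,oil_mid,cap_wing
```

```text
jaw 87.44 A~-1.1 [0.5564 0.0904 0.2543] F [-0.24  0.26 -1.04] T [-0.027 -0.049  0.022] op 0.152 25.6
25.6 [0.5564 0.0904 0.2543] jaw yaw 87.43814839224623 tilt [-0.0002 -0.0003 -1.    ] [-0.2442  0.2592 -1.0432] [-0.0267 -0.049   0.0219] 0.15206484148067964 [-0.0493  0.1367  1.6101 -0.0003  1.3949 -1.5753]
wrist [0.4839 0.0936 0.3972]
  tray 0.57 [0.5447 0.1628 0.0009] [339. 157.]
  tray_clear 0.94 [0.561  0.1151 0.0008] [300. 172.]
  tray_clear 0.41 [ 0.579  -0.0035  0.0303] [200. 197.]
  oil_mid 0.94 [ 0.5766 -0.0033  0.0307] [200. 195.]
  cap_wing 0.84 [0.5565 0.0899 0.2676] [279. 278.]
scene [ 1.1228 -0.1946  0.6754]
  tray 0.69 [ 0.2404 -0.2747  0.0014] [168. 229.]
  tray 0.59 [0.5529 0.158  0.0024] [368. 280.]
  tray_clear 0.83 [ 0.2456 -0.3165  0.0002] [152. 233.]
  tray_clear 0.78 [ 0.5599  0.119  -0.0007] [353. 287.]
  objective_mid 0.47 [0.5454 0.2316 0.0281] [397. 264.]
  oil_mid 0.76 [ 0.5788 -0.0072  0.0303] [302. 295.]
  cap_wing 0.75 [ 0.5062 -0.35    0.0385] [134. 299.]
  cap_wing 0.65 [0.5604 0.0902 0.2659] [353. 190.]
side [ 0.2068 -0.5726  0.8012]
  tray 0.79 [ 0.5494  0.1623 -0.0012] [296. 185.]
  tray 0.73 [ 0.5255 -0.2125  0.0035] [355. 295.]
  tray_clear 0.88 [ 0.2445 -0.3219  0.0028] [255. 392.]
  tray_clear 0.82 [0.5595 0.1162 0.0052] [307. 194.]
  objective_mid 0.31 [0.5534 0.0936 0.2644] [312. 120.]
  oil_mid 0.54 [ 0.5763 -0.0063  0.0302] [334. 217.]
  cap_wing 0.93 [0.5549 0.0921 0.2671] [313. 120.]
  cap_wing 0.65 [ 0.5021 -0.356   0.0359] [383. 350.]
```

View pics/wrist5.png

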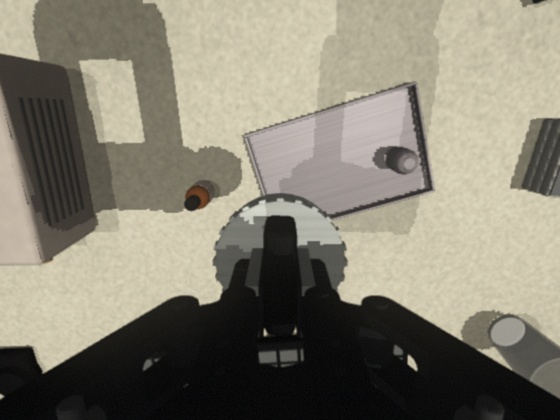

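View pics/scene5.png

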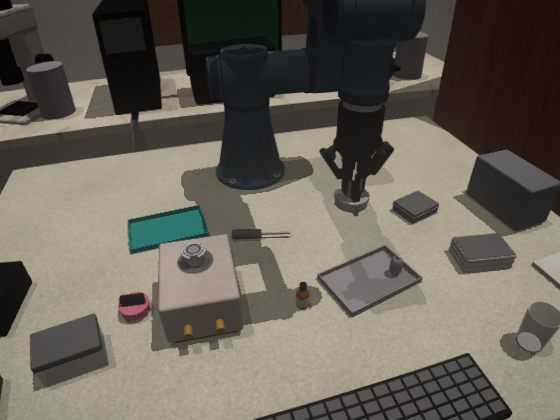

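The cap is lifted clear: the bare neck shows at scene (194,250) and the cap is in the gripper. I'll check the tray target against the rim corners in the wrist view: (245,135), (412,84) and (432,188).

Run:
```python
from h import *
np.set_printoptions(precision=4,suppress=True)
c=cam('wrist'); k=onplane(c,[(245,135),(412,84),(432,188)],.016)
print(k,np.linalg.norm(k[1]-k[0]),np.linalg.norm(k[2]-k[1]))
ctr=(k[0]+k[2])/2; v=k[1]-k[0]; v/=np.linalg.norm(v); print('tray',ctr,'yaw',np.degrees(np.arctan2(-v[0],v[1])),'clear',ctr-.045*v)
d=cam('scene'); k=onplane(d,[(318,280),(385,249),(421,277),(349,309)],.016); print(k,k.mean(0))
```

```text
[[0.5123 0.0532 0.016 ]
 [0.4659 0.2398 0.016 ]
 [0.5843 0.2725 0.016 ]] 0.19230468571293788 0.12277428561716087
tray [0.5483 0.1628 0.016 ] yaw 13.951762251224531 clear [0.5591 0.1192 0.016 ]
[[0.5335 0.0443 0.016 ]
 [0.4802 0.2353 0.016 ]
 [0.5887 0.2712 0.016 ]
 [0.629  0.079  0.016 ]] [0.5579 0.1574 0.016 ]
```

```bash
python3 -m pendant '[[[3.6,27.6,0,0,0],[0,0,-40,0,0],[0,0,-50,0,0],[0,0,-50,0,0],[0,0,-40,0,0],[0,0,-15,0,0],[0,0,0,0,0],[0,0,0,0,0]]]'>/dev/null; python3 st.py
python3 -m pendant '[[[0,0,-4,0,0],[0,0,-4,0,0],[0,0,-4,0,0],[0,0,-3,0,0],[0,0,-2,0,0],[0,0,0,0,0]]]'>/dev/null; python3 st.py
```

```text
jaw 87.51 A~-1.0 [0.5617 0.119  0.0614] F [ 0.52  0.23 -0.82] T [-0.062  0.037 -0.009] op 0.150 27.6
jaw 87.51 A~-1.0 [0.5598 0.119  0.0421] F [ 0.49  0.12 -1.24] T [0.016 0.04  0.029] op 0.146 28.35
```

```bash
python3 -m pendant '[[[0,0,-2,0,0],[0,0,-2,0,0],[0,0,-1,0,0],[0,0,0,0,0]]]'>/dev/null; python3 st.py
python3 -m pendant '[[[0,0,-1,0,0],[0,0,-1,0,0],[0,0,0,0,0]]]'>/dev/null; python3 st.py
python3 -m pendant '[[[0,0,-1,0,0],[0,0,0,0,0]]]'>/dev/null; python3 st.py
```

```text
jaw 87.50 A~-1.0 [0.5599 0.119  0.0372] F [-1.23 -0.41 -0.8 ] T [ 0.005  0.041 -0.012] op 0.147 28.85
jaw 87.50 A~-1.0 [0.5599 0.119  0.0353] F [-1.14 -0.26 -0.74] T [ 0.014 -0.028  0.02 ] op 0.147 29.225
jaw 87.50 A~-1.0 [0.5599 0.119  0.0343] F [-0.15 -0.41 -1.21] T [-0.014  0.005 -0.002] op 0.148 29.475
```

```bash
python3 -m pendant '[[[0,0,-0.7,0,0],[0,0,0,0,0]]]'>/dev/null; python3 st.py
python3 -m pendant '[[[0,0,-0.7,0,0],[0,0,0,0,0]]]'>/dev/null; python3 st.py
python3 -m pendant '[[[0,0,-0.7,0,0],[0,0,0,0,0]]]'>/dev/null; python3 st.py
```

```text
jaw 87.50 A~-1.0 [0.5599 0.119  0.0336] F [-0.25  0.06 -1.55] T [-0.002  0.001  0.007] op 0.152 29.725
jaw 87.51 A~-1.0 [0.5599 0.119  0.0329] F [-0.38 -0.64 -1.42] T [-0.032 -0.011 -0.007] op 0.156 29.975
jaw 87.50 A~-1.0 [0.5599 0.119  0.0322] F [-0.5  -0.2  -1.52] T [-0.047  0.018  0.05 ] op 0.151 30.225
```

```bash
python3 -m pendant '[[[0,0,-0.7,0,0],[0,0,0,0,0]]]'>/dev/null; python3 st.py
python3 -m pendant '[[[0,0,-0.7,0,0],[0,0,0,0,0]]]'>/dev/null; python3 st.py
```

```text
jaw 87.50 A~-1.0 [0.56   0.119  0.0316] F [ 0.7  -0.25 -0.24] T [-0.006  0.032  0.006] op 0.145 30.475
jaw 87.51 A~-1.0 [0.5601 0.119  0.0315] F [-3.03 -0.54  6.31] T [-0.001  0.442 -0.018] op 0.150 30.725
```

```bash
python3 -m pendant '[[[0,0,-0.5,0,0],[0,0,0,0,0]]]'>/dev/null; python3 st.py
python3 -m pendant '[[[0,0,-0.5,0,0],[0,0,0,0,0]]]'>/dev/null; python3 st.py
```

```text
jaw 87.51 A~-1.0 [0.5601 0.119  0.0315] F [-4.58 -0.37  8.91] T [-0.061  0.758 -0.043] op 0.144 30.975
jaw 87.52 A~-1.0 [0.5601 0.119  0.0315] F [-6.05 -0.03 13.98] T [-0.114  1.093 -0.035] op 0.147 31.225
```

Seated on the tray floor at TCP z 0.0315. I'll relieve the push, open, and back away.

```bash
python3 -m pendant '[[[0,0,1.3,0,0],[0,0,0,0,0]]]'>/dev/null; python3 st.py
python3 -m pendant '[[[0,0,0,0,16],[0,0,0,0,20],[0,0,0,0,26],[0,0,0,0,34],[0,0,0,0,40],[0,0,0,0,40],[0,0,0,0,40]]]'>/dev/null; python3 st.py
python3 -m pendant '[[[0,0,5,0,40],[0,0,15,0,40],[0,0,30,0,40],[0,0,50,0,40],[-10,0,50,0,40],[-20,0,40,0,40],[0,0,0,0,40],[0,0,0,0,40]]]'>/dev/null; python3 st.py
python3 look.py 6 wrist,scene,side cap_wing,objective_mid,oil_mid
```

```text
jaw 87.51 A~-1.0 [0.5603 0.119  0.0315] F [-0.8   0.33  3.55] T [-0.042  0.221 -0.009] op 0.146 31.475
jaw 87.51 A~-1.0 [0.56   0.119  0.0312] F [ 0.03 -1.    0.24] T [-0.026  0.013  0.019] op 0.470 32.35
jaw 87.51 A~-1.0 [0.5299 0.119  0.2215] F [-0.21  1.09 -0.64] T [-0.013 -0.049  0.028] op 0.470 33.35
33.35 [0.5299 0.119  0.2215] jaw yaw 87.50515806668673 tilt [ 0.0007 -0.     -1.    ] [-0.21    1.086  -0.6419] [-0.0132 -0.0489  0.028 ] 0.46950293089879697 [ 0.0022  0.1184  1.6983 -0.      1.3242 -1.525 ]
wrist [0.4574 0.1221 0.3644]
  cap_wing 0.92 [0.5564 0.1181 0.0435] [280. 208.]
  objective_mid 0.83 [0.5462 0.2278 0.0239] [382. 189.]
  oil_mid 0.78 [ 0.5762 -0.003   0.0334] [169. 227.]
  oil_mid 0.66 [0.5491 0.1638 0.0001] [320. 189.]
scene [ 1.1228 -0.1946  0.6754]
  cap_wing 0.84 [ 0.5051 -0.3531  0.0386] [133. 299.]
  cap_wing 0.72 [0.5663 0.1127 0.0406] [353. 276.]
  objective_mid 0.65 [0.5476 0.2309 0.0275] [397. 265.]
  oil_mid 0.59 [0.5641 0.1176 0.0412] [355. 275.]
  oil_mid 0.53 [ 0.5769 -0.0079  0.0329] [302. 294.]
side [ 0.2068 -0.5726  0.8012]
  cap_wing 0.94 [0.5595 0.1186 0.0439] [307. 183.]
  cap_wing 0.58 [ 0.5036 -0.3547  0.0386] [383. 348.]
  objective_mid 0.48 [0.5456 0.2293 0.0257] [286. 164.]
  oil_mid 0.7 [ 0.58   -0.0091  0.0268] [335. 218.]
```

View pics/wrist6.png

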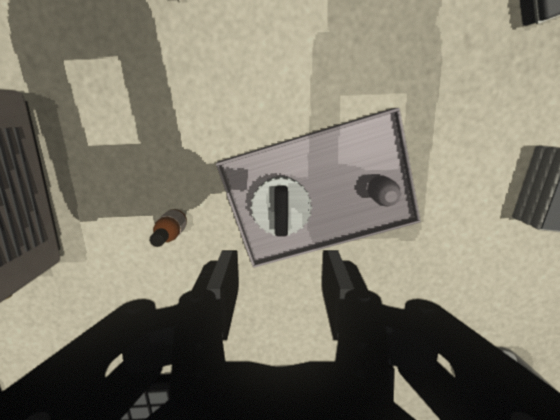

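View pics/scene6.png

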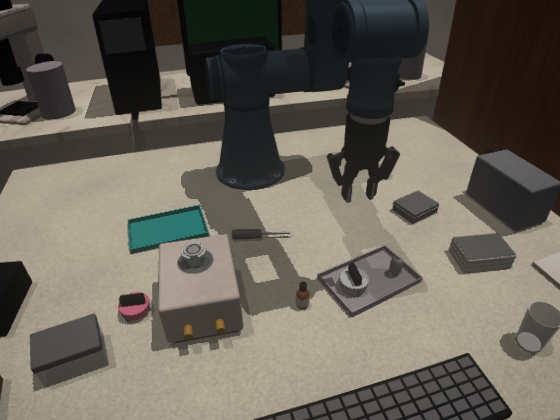

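The cap stands upright in the clear half of the tray (wrist 280,208; wing z about 0.043 against 0.042 expected). The objective (382,189) and the oil bottle (169,227) have not moved, and the gripper is clear.

```bash
python3 -c "from bench import order; print(order.hand_in())"
```

```text
the job is handed in; nothing more can be done
None
```

The filler cap is off and standing upright in the clear half of the steel tray, and I've handed the job in at about 33 s of the 72 s allowed.

- **First stop:** I turned the cap anticlockwise until it met the stop at A of about -41 deg. The turning moment there was about 0.2 N m, and I eased back slightly.
- **Pressing and turning on:** I pressed down in small steps and it grounded about 10.6 mm down at 16.4 N. I eased off 0.1 to 0.2 mm and turned it on to A of about -1 deg with almost no resistance.
- **Lifting and setting down:** The cap lifted off freely. I lowered it onto the tray floor, pushing up to about 14 N before I eased off, and then released it. That push was more than needed, because I made two further small steps after the first contact.

**Last checks:** The wrist and scene pictures show the cap upright in the tray and the neck bare. The cap's wing measured 0.041 to 0.044 m high, against 0.042 m expected. The objective and the oil bottle are within a few millimetres of where they started, which is about as well as the networks can measure. The gripper is open and roughly 0.18 m above the tray, touching nothing.

**Disagreements:**
- My hand-picked tray corners in the scene view put the tray's middle about 10 mm off in x from the wrist view and the networks. I used the wrist view and network position, and the last picture shows the cap well inside the tray.
- The scene camera's last estimate of the cap was also up to about 10 mm off from the wrist and side cameras.

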